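# Turn the microscope lamp up four clicks and store it

### The job

With a fingertip against its upright peg, turn the click-stop dial of the microscope lamp controller clockwise (seen from above) by exactly four clicks, never going past the fourth and never taking the peg between the fingers. Then press the round push button beside it down with a fingertip to store the setting and let it come up again; leave the jar, the tip box and the screwdriver where they are.

Things in the scene. Friction and masses are not known exactly. Their poses are not given: they have to be found in the camera images.
- ctrl: Microscope lamp controller: a dark flat metal box fixed on the bench, 170 mm (its x) by 310 mm (its y), top face 60 mm above the bench. Origin at the centre of its underside, z up. On its top, 75 mm to either side of the middle along its y, stand a dial and a push button; which one is at +y changes from run to run.
- dial_axis (a point): Centre of the black dial's flat top face, on its vertical turning axis (91 mm above the bench). The dial is a disc 92 mm across and 12 mm thick, 1 mm above a fixed round aluminium flange 116 mm across and 18 mm tall, with 18 equal black tick marks round it. A white line on the disc points from the axis to the peg. The point turns with the dial: its x axis points from the axis to the peg.
- peg_top (a point): Centre of the top end of the dial's upright round steel peg: 12 mm in diameter, rising 24 mm from the disc's top face, its centre line 36 mm from the turning axis. The peg is the only raised part of the dial. It starts at any direction round the axis.
- dial (a joint): Dial angle in rad, growing clockwise seen from above; 0 at the start, where it rests in a click stop. Click stops lie every 0.349 rad (20 degrees, one tick mark), so four clicks are 1.396 rad. To leave a stop takes about 5 to 6 N across the peg; half-way to the next stop the dial snaps forward into it by itself, ahead of the finger, and stays there. There is no end stop.
- store_top (a point): Centre of the top of the black round push button, 28 mm across, in a small aluminium housing on the controller's top; pressed straight down.
- store (a joint): Button travel in m: 0 up, 0.006 fully down; sprung, full travel takes about 5 N, and it comes up again when let go.
- jar: Loose small amber glass jar with a white cap, 40 mm across, 60 mm tall, standing on the bench beside the controller; origin at the centre of its underside. To be left alone.
- tipbox: Loose flat probe-tip box, 80 by 50 by 22 mm, on the bench beside the controller; origin at the centre of its underside. To be left alone.
- driver: Loose screwdriver with a black handle, 160 mm long, lying on the bench beyond the controller, along its own x; origin on its underside. To be left alone.

How it is judged (in metres and radians):
On the way, in this order (a step that is already met when the one before it is completed fails the run):
1. the dial rests in the fourth click stop (value of joint dial between 1.29 and 1.5 rad and value of joint store below 0.002 m), for 0.3 s.
2. the button is pressed down (value of joint store above 0.004 m), for 0.05 s.
At the end, for the whole second after the job is handed in: The dial rests four click stops clockwise of where it started (1.396 rad, within 0.1), the button is up again, and the jar, tip box and screwdriver are within 20 mm of where they were (value of joint dial between 1.29 and 1.5 rad and value of joint store below 0.0015 m and distance of each of jar, tipbox, driver from where it was at the start of the episode below 0.02 m); the robot touches nothing.
It fails at once if the dial goes past the fourth click (value of joint dial above 1.64 rad).
It fails at once if the dial is turned a click the wrong way (value of joint dial below -0.24 rad).
It fails at once if the button is pressed before the dial is set (value of joint store above 0.003 m and value of joint dial below 1.29 rad).
It fails at once if the peg is taken between the fingers (horizontal distance between the grasp point and peg_top below 0.009 m and z of the grasp point in the frame of peg_top below 0.012 m).
It fails at once if the jar, the tip box or the screwdriver is moved or lifted (distance of any of jar, tipbox, driver from where it was at the start of the episode above 0.02 m).
It also fails if it takes over 58 s, if anything falls off the work surface, if the arm or the gripper's body presses on something with over 40 N, if the wrist force passes 120 N, or if a joint passes its speed limit or range.

### The arm

A 6-joint arm with a two-finger parallel gripper is mounted at the origin on the work surface. World frame = base frame: x ahead of the robot, y to its left, z up, the work surface at z = 0. Lengths are in mm, angles in degrees, forces in N, time in s.
With the tool pointing down it reaches from about 300 to 850 mm from the base axis. Payload 4.2 kg.
Tool frame: the origin (TCP) lies at the very end of the fingers, on their centre line; the grasp point (between the pads) lies 19 mm behind it (env.grasp_offset is the distance from the TCP to the grasp point, in mm); z points along the fingers, y is the line along which they close (so a half turn about z gives the same grasp; the last joint's range is limited). The gripper opens to 91 mm and grips with 3 to 60 N. Pads are 32 mm wide; open, the fingers measure 118 mm over their backs; the gripper's body (76 mm by 178 mm) begins 60 mm behind the grasp point.
Start: joints at [69.729, 18.312, 89.639, -0, 72.044, -1.146], TCP at [188.393, 543.278, 213.976] pointing down, gripper open.
Joint ranges: [-177.97, 177.97], [-48.28, 115.42], [12.27, 149.76], [-77.06, 257.06], [2.81, 150.46], [-146.56, 146.56]. Speed limits (degrees/s): [147.25, 147.25, 180, 180, 180, 180].

### API

Orientations are given as [roll, pitch, yaw] about the fixed x, y, z axes, in that order (R = Rz(yaw) Ry(pitch) Rx(roll)).
In Python, from workcell import env gives the robot as it stands. The module is installed in compiled form; this text tells all that it offers.
- The arm moves only by the tool send_rows, never from a script. Its argument "motion" is a list of rows, each an object of numbers: "tx", "ty", "tz": the shift along the tool's x, y, z in units of 500 mm (1.0 is 500 mm); "rx", "ry", "rz": the turn, a rotation vector about the tool's x, y, z in units of 30 degrees (1.0 is 30 degrees); "gripper": the closure, from -1 (fully open) to 1 (shut). In form: [{"tx": .., "ty": .., "tz": .., "rx": .., "ry": .., "rz": .., "gripper": ..}, ...]. A call has 1 to 12 rows; each row shifts and turns the commanded pose from where the row before left it, along the tool's axes as they then stand; what a row does not reach is not made up. A row lasts 1/8 s, in which the tool goes at most 62.5 mm and 10.7 degrees, less where a joint would pass 70% of its speed; a pose out of reach is approached as far as the arm can. A call with a number of a shift or a turn outside -1 to 1 is refused whole. A call with a gripper value outside its range is refused whole. The fingers move at their own pace and stop on an object; "grip_force" is the grip in N (left out, the last holds). Time passes only in rows, so rows that do not move let the fingers close. It gives the time, the measured TCP pose, the force, the opening and the grip force at its end, in the units of the state.
- env.state(): the state, without advancing time (a new reading comes with each control period).
- env.grab_frame(name): name is "side" or "top"; returns a dict with "frame" (480x640x3 uint8, red, green, blue), "vertical_fov" (degrees; the focal length in pixels is half the picture's height over the tangent of half this angle, whatever the lens; pixels are square), "cx", "cy" (the principal point, pixels), "rvec" (rotation vector, rad) and "tvec" (3), from world to camera coordinates, as OpenCV has them. Camera axes: x right, y down, z forward; pixel columns grow to the right and rows downward; lengths in mm; the calibration is good to about 2 mm. A picture is of the moment at which its call begins. There is no depth.
- env.job_done(): hands the job in; it is judged then, once.
The state is a dict: "time_s": time; "qpos": joint angles; "qvel": joint speeds; "effort": joint torques, N m; "ee_pos": TCP position; "ee_rot": TCP orientation; "force": force on the tool from outside, world axes, zero at the start; "torque": the same for the moment, N m; "gripper_width": finger opening in mm; "gripper_force": force on a finger pad.
Only numpy, scipy, OpenCV 4.12 (cv2) and the standard library are available. Lean on these libraries where they do the work, as an engineer would, in place of code of your own. Each camera call takes 0.05 s, during which the arm holds its last target. There are 200 camera calls.

## Working session

There is one attempt and no reset: what is moved stays moved. The work goes in short steps, Python scripts to look and compute and a tool call to move; the robot and the scene stay as the last step left them, time stands still between calls to the robot, and variables do not carry over. Pictures are saved under pics/ and viewed, at most 10 in all, crops included, and the job is handed in when it is done.

Besides the shell and the picture viewer there is one more tool, called after "Call:" as name(argument=value, ...), one argument or row to a line, values as JSON. send_rows: Moves the arm, as the interface text tells. Shifts and turns lie within -1 to 1; 1 stands for 500 mm of shift or 30 degrees of turn. Its arguments: {"type":"object","properties":{"motion":{"type":"array"},"grip_force":{"type":"number"}},"required":["motion"]}

```bash
mkdir -p pics
cat > h.py <<'E'
import numpy as np, cv2
from workcell import env
def grab(n):
    g=env.grab_frame(n); im=g["frame"]; f=240/np.tan(np.radians(g["vertical_fov"])/2)
    K=np.array([[f,0,g["cx"]],[0,f,g["cy"]],[0,0,1]]); R=cv2.Rodrigues(np.array(g["rvec"],float))[0]
    return im,K,R,np.array(g["tvec"],float).ravel()
def cast(c,uv,z):
    _,K,R,t=c; o=-R.T@t; d=R.T@np.linalg.inv(K)@np.array([uv[0],uv[1],1.]); return o+d*(z-o[2])/d[2]
def proj(c,p):
    _,K,R,t=c; q=K@(R@np.array(p,float)+t); return q[:2]/q[2]
E
python3 - <<'E'
from h import *
for n in("top","side"):
    c=grab(n); cv2.imwrite(f"pics/{n}0.png",c[0][:,:,::-1]); print(n,c[1][0,0],-c[2].T@c[3])
print(env.state())
E
```

```text
top 497.42220571674426 [379.52978559  71.62338267 972.16112451]
side 471.32534202160474 [ 116.01776687 -683.68608525  733.35961578]
{'time_s': 0.1, 'qpos': array([ 6.97296636e+01,  1.83467965e+01,  8.96983137e+01, -1.37838843e-03,
        7.20425644e+01, -1.14209161e+00]), 'qvel': array([ 0.04694993, -0.0944161 , -0.2229079 ,  0.03121988,  0.07287894,
        0.0682346 ]), 'effort': array([-3.43269330e-04, -4.13332629e+01, -2.32511812e+01,  7.28770229e-02,
        4.21249657e-02, -7.64107676e-05]), 'ee_pos': array([188.23724117, 542.85383716, 213.22365708]), 'ee_rot': array([-1.79912317e+02, -4.37195604e-04,  1.60872181e+02]), 'force': array([ 0.37631445, -0.02158527,  0.03412372]), 'torque': array([-0.01334911,  0.00380055, -0.00069347]), 'gripper_force': 0.0, 'gripper_width': 91.44345863686371}
```

View pics/top0.png

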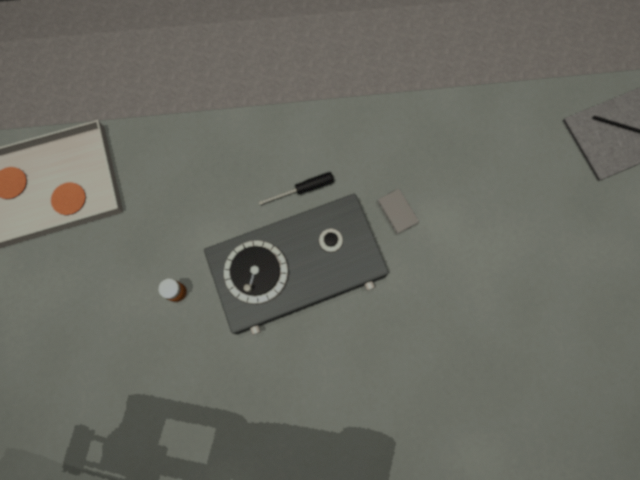

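View pics/side0.png

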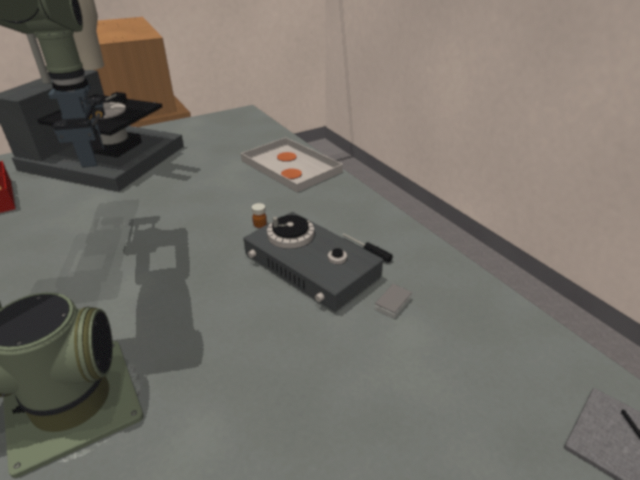

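The top view shows the dial centred near (255,271), with its peg around (247,288). The button is at (331,240), the jar at (172,290), the tip box at (398,211) and the driver at (300,188). Next I'll measure these more closely.

Run:
```python
from h import *
c=grab("top"); s=grab("side")
g=cv2.cvtColor(c[0],cv2.COLOR_RGB2GRAY)
m=(g>125).astype(np.uint8)
roi=np.zeros_like(m); roi[230:312,215:297]=1
cn=cv2.findContours(cv2.morphologyEx(m*roi,cv2.MORPH_CLOSE,np.ones((5,5))),0,2)[0]; k=max(cn,key=cv2.contourArea)
e=cv2.fitEllipse(k); print("flange",e); F=cast(c,e[0],78);print(F, "diam",e[1][0]*(972-78)/497.4)
roi[:]=0; roi[222:258,312:350]=1
cn=cv2.findContours(m*roi,0,2)[0]; k=max(cn,key=cv2.contourArea); e=cv2.fitEllipse(k); print("btn",e,cast(c,e[0],75))
# box top via dark mask
b=((g<75)).astype(np.uint8); b[:140]=0;b[345:]=0;b[:,:195]=0;b[:,395:]=0
b=cv2.morphologyEx(b,cv2.MORPH_OPEN,np.ones((5,5)));k=max(cv2.findContours(b,0,2)[0],key=cv2.contourArea)
r=cv2.minAreaRect(k);print("box",r,cast(c,r[0],60))
for n,uv,z in(("jar",(172,289),60),("tip",(398,211),22),("drv",(315,183),15)): print(n,cast(c,uv,z))
A=cv2.resize(c[0][222:322,205:305],(600,600),interpolation=cv2.INTER_CUBIC)
cv2.imwrite("pics/cr.png",A[:,:,::-1])
B=cv2.resize(s[0][200:290,240:360],(800,600),interpolation=cv2.INTER_CUBIC)
cv2.imwrite("pics/crs.png",B[:,:,::-1])
```

```text
flange ((255.02655029296875, 271.58038330078125), (60.75928497314453, 62.65468215942383), 55.57559585571289)
[548.15311472 182.21796421  78.        ] diam 109.20546997585689
btn ((330.3544006347656, 239.74642944335938), (21.929086685180664, 22.352354049682617), 102.49163818359375) [594.18234176  39.29804337  75.        ]
box ((254.5, 270.5), (47.0, 49.0), 90.0) [553.67988    185.27737773  60.        ]
jar [534.68272629 339.20657104  60.        ]
tip [ 651.65188846 -102.78929037   22.        ]
drv [729.9210007   55.76225282  15.        ]
```

View pics/cr.png

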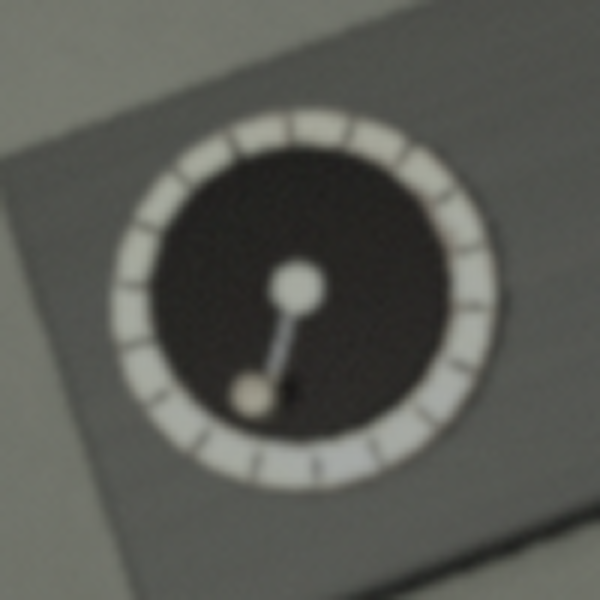

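View pics/crs.png

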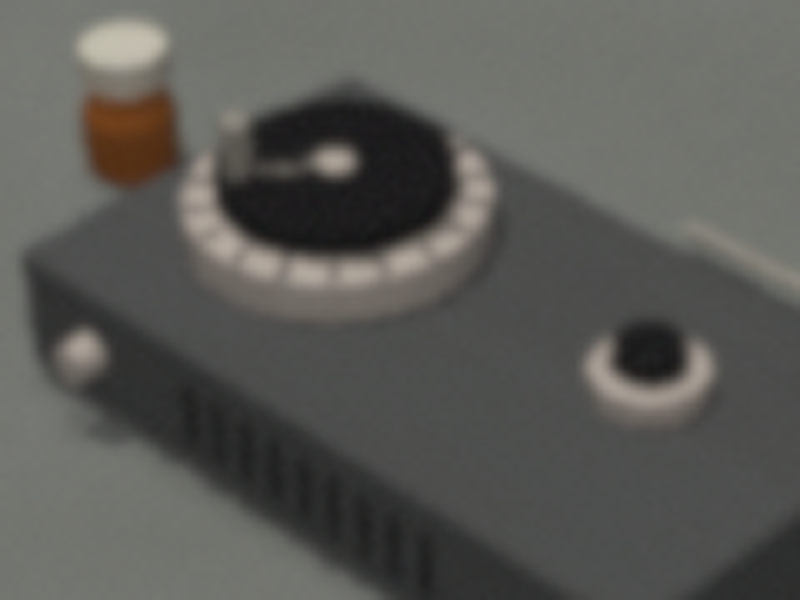

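The zoomed top crop puts the peg top at full-image (246.2,287.4), the hub at (254.1,269.6) and the disc centre at (254.6,270.4). In the zoomed side crop the peg top is at about (232,115), the hub at (334,160) and the button top at (650,335).

Run:
```python
from h import *
c=grab("top"); s=grab("side")
def tri(a,b):
    P=[x[1]@np.c_[x[2],x[3]] for x in(c,s)]
    X=cv2.triangulatePoints(P[0],P[1],np.array(a,float),np.array(b,float)); return (X[:3]/X[3]).ravel()
sd=lambda u,v:(240+u*.15-.4,200+v*.15-.4)
peg=cast(c,(246.2,287.4),115);hub=cast(c,(254.1,269.6),91.5);disc=cast(c,(254.6,270.4),91)
print(peg,hub,disc);print("side",cast(s,sd(232,115),115),cast(s,sd(334,160),91.5))
print("tri peg",tri((246.2,287.4),sd(232,115)),"hub",tri((254.1,269.6),sd(334,160)),"btn",tri((331,239.6),sd(650,335)))
for a in(hub,disc):
    d=(peg-a)[:2];print(np.hypot(*d),np.degrees(np.arctan2(d[1],d[0])))
```

```text
[514.99585033 194.81346106 115.        ] [549.37536178 181.95408427  91.5       ] [547.92482457 181.22330755  91.        ]
side [513.99598059 196.55093185 115.        ] [547.39441878 182.96235132  91.5       ]
tri peg [514.13993441 194.90037497 116.0425326 ] hub [548.3200563  182.25539018  91.87222528] btn [592.20724758  38.30610764  85.57794716]
36.705781266697414 159.49209859101873
35.623161236680865 157.5735164512752
```

Call:
send_rows(
  motion=[
    {"tx": -0.07, "ty": -0.0425, "tz": 0.01, "gripper": 1},
    {"tx": -0.07, "ty": -0.0425, "tz": 0.01, "gripper": 1},
    {"tx": -0.07, "ty": -0.0425, "tz": 0.01, "gripper": 1},
    {"tx": -0.07, "ty": -0.0425, "tz": 0.01, "gripper": 1},
    {"tx": -0.07, "ty": -0.0425, "tz": 0.01, "gripper": 1},
    {"tx": -0.07, "ty": -0.0425, "tz": 0.01, "gripper": 1},
    {"tx": -0.07, "ty": -0.0425, "tz": 0.01, "gripper": 1},
    {"tx": -0.07, "ty": -0.0425, "tz": 0.01, "gripper": 1},
    {"tx": -0.07, "ty": -0.0425, "tz": 0.01, "gripper": 1},
    {"tx": -0.07, "ty": -0.0425, "tz": 0.01, "gripper": 1},
    {"tx": -0.07, "ty": -0.0425, "tz": 0.01, "rz": 0.08, "gripper": 1},
    {"gripper": 1},
  ],
  grip_force=10,
)

```text
invalid input at $.motion[0]: expected keys tx, ty, tz, rx, ry, rz, gripper
```

Call:
send_rows(
  motion=[
    {"tx": -0.07, "ty": -0.0425, "tz": 0.01, "rx": 0, "ry": 0, "rz": 0, "gripper": 1},
    {"tx": -0.07, "ty": -0.0425, "tz": 0.01, "rx": 0, "ry": 0, "rz": 0, "gripper": 1},
    {"tx": -0.07, "ty": -0.0425, "tz": 0.01, "rx": 0, "ry": 0, "rz": 0, "gripper": 1},
    {"tx": -0.07, "ty": -0.0425, "tz": 0.01, "rx": 0, "ry": 0, "rz": 0, "gripper": 1},
    {"tx": -0.07, "ty": -0.0425, "tz": 0.01, "rx": 0, "ry": 0, "rz": 0, "gripper": 1},
    {"tx": -0.07, "ty": -0.0425, "tz": 0.01, "rx": 0, "ry": 0, "rz": 0, "gripper": 1},
    {"tx": -0.07, "ty": -0.0425, "tz": 0.01, "rx": 0, "ry": 0, "rz": 0, "gripper": 1},
    {"tx": -0.07, "ty": -0.0425, "tz": 0.01, "rx": 0, "ry": 0, "rz": 0, "gripper": 1},
    {"tx": -0.07, "ty": -0.0425, "tz": 0.01, "rx": 0, "ry": 0, "rz": 0, "gripper": 1},
    {"tx": -0.07, "ty": -0.0425, "tz": 0.01, "rx": 0, "ry": 0, "rz": 0, "gripper": 1},
    {"tx": -0.07, "ty": -0.0425, "tz": 0.01, "rx": 0, "ry": 0, "rz": 0.08, "gripper": 1},
    {"tx": 0, "ty": 0, "tz": 0, "rx": 0, "ry": 0, "rz": 0, "gripper": 1},
  ],
  grip_force=10,
)

```text
time_s: 1.8
ee_pos: [476.7, 194.5, 158.5]
ee_rot: [-180.0, -0.0, 158.3]
force: [-0.9, -0.3, 0.4]
gripper_width: 0.5
gripper_force: 0.0
```

Call:
send_rows(
  motion=[
    {"tx": 0, "ty": 0, "tz": 0, "rx": 0, "ry": 0, "rz": 0, "gripper": 1},
    {"tx": 0, "ty": 0, "tz": 0, "rx": 0, "ry": 0, "rz": 0, "gripper": 1},
  ],
)

```text
time_s: 2.05
ee_pos: [475.0, 197.1, 159.1]
ee_rot: [180.0, -0.0, 158.6]
force: [-0.4, 0.5, -0.1]
gripper_width: 0.4
gripper_force: 0.0
```

Call:
send_rows(
  motion=[
    {"tx": -0.038, "ty": -0.022, "tz": 0, "rx": 0, "ry": 0, "rz": 0, "gripper": 1},
    {"tx": -0.038, "ty": -0.022, "tz": 0, "rx": 0, "ry": 0, "rz": 0, "gripper": 1},
    {"tx": 0, "ty": 0, "tz": 0.04, "rx": 0, "ry": 0, "rz": 0, "gripper": 1},
    {"tx": 0, "ty": 0, "tz": 0.04, "rx": 0, "ry": 0, "rz": 0, "gripper": 1},
    {"tx": 0, "ty": 0, "tz": 0.034, "rx": 0, "ry": 0, "rz": 0, "gripper": 1},
    {"tx": 0, "ty": 0, "tz": 0, "rx": 0, "ry": 0, "rz": 0, "gripper": 1},
    {"tx": 0, "ty": 0, "tz": 0, "rx": 0, "ry": 0, "rz": 0, "gripper": 1},
    {"tx": 0, "ty": 0, "tz": 0, "rx": 0, "ry": 0, "rz": 0, "gripper": 1},
  ],
)

```text
time_s: 3.05
ee_pos: [503.3, 162.3, 102.9]
ee_rot: [179.9, 0.1, 158.5]
force: [-0.6, 0.2, -0.1]
gripper_width: 0.1
gripper_force: 0.0
```

Run:
```python
from h import *
s=grab("side")
print(env.state()["ee_pos"],env.state()["force"])
cv2.imwrite("pics/s2.png",cv2.resize(s[0][160:280,220:380],(800,600),interpolation=cv2.INTER_CUBIC)[:,:,::-1])
```

```text
[503.25067189 162.20658027 102.75769551] [-0.40086107  0.34471795 -0.28433237]
```

View pics/s2.png

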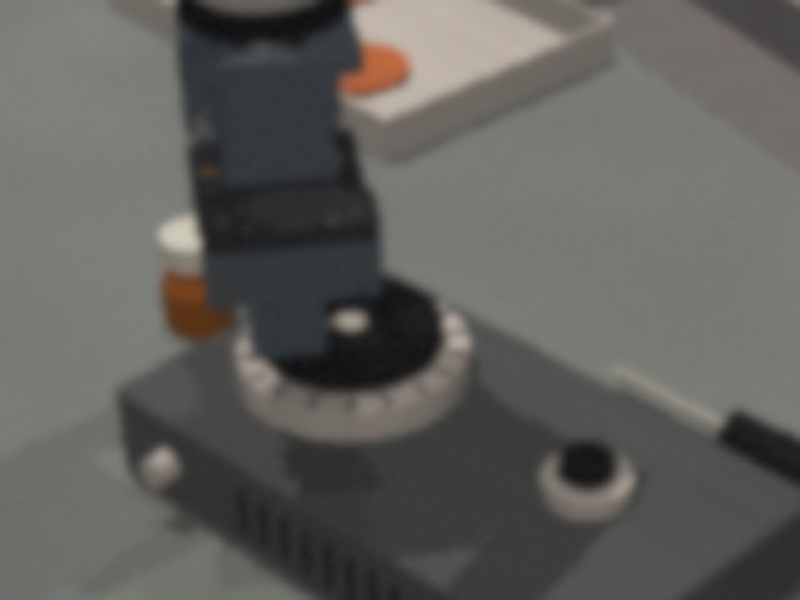

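The finger stands clear on the −y side of the peg and hides it at about (285,330). I'll drop 4 mm and approach until it touches.

Call:
send_rows(
  motion=[
    {"tx": 0, "ty": 0, "tz": 0.008, "rx": 0, "ry": 0, "rz": 0, "gripper": 1},
    {"tx": 0, "ty": 0.012, "tz": 0, "rx": 0, "ry": 0, "rz": 0, "gripper": 1},
    {"tx": 0, "ty": 0.012, "tz": 0, "rx": 0, "ry": 0, "rz": 0, "gripper": 1},
    {"tx": 0, "ty": 0.004, "tz": 0, "rx": 0, "ry": 0, "rz": 0, "gripper": 1},
    {"tx": 0, "ty": 0.003, "tz": 0, "rx": 0, "ry": 0, "rz": 0, "gripper": 1},
    {"tx": 0, "ty": 0, "tz": 0, "rx": 0, "ry": 0, "rz": 0, "gripper": 1},
    {"tx": 0, "ty": 0, "tz": 0, "rx": 0, "ry": 0, "rz": 0, "gripper": 1},
  ],
)

```text
time_s: 3.98
ee_pos: [508.4, 176.2, 98.0]
ee_rot: [-180.0, -0.0, 158.5]
force: [-0.5, -0.6, 0.2]
gripper_width: 0.4
gripper_force: 0.0
```

Call:
send_rows(
  motion=[
    {"tx": 0, "ty": 0.003, "tz": 0, "rx": 0, "ry": 0, "rz": 0, "gripper": 1},
    {"tx": 0, "ty": 0, "tz": 0, "rx": 0, "ry": 0, "rz": 0, "gripper": 1},
    {"tx": 0, "ty": 0, "tz": 0, "rx": 0, "ry": 0, "rz": 0, "gripper": 1},
  ],
)

```text
time_s: 4.35
ee_pos: [509.1, 177.7, 98.0]
ee_rot: [180.0, 0.0, 158.5]
force: [-0.1, 0.2, 0.3]
gripper_width: 0.5
gripper_force: 0.0
```

Call:
send_rows(
  motion=[
    {"tx": 0, "ty": 0.003, "tz": 0, "rx": 0, "ry": 0, "rz": 0, "gripper": 1},
    {"tx": 0, "ty": 0, "tz": 0, "rx": 0, "ry": 0, "rz": 0, "gripper": 1},
    {"tx": 0, "ty": 0, "tz": 0, "rx": 0, "ry": 0, "rz": 0, "gripper": 1},
  ],
)

```text
time_s: 4.72
ee_pos: [509.6, 179.1, 98.0]
ee_rot: [180.0, 0.0, 158.5]
force: [1.1, 0.4, 0.4]
gripper_width: 0.9
gripper_force: 0.0
```

Call:
send_rows(
  motion=[
    {"tx": 0, "ty": 0.003, "tz": 0, "rx": 0, "ry": 0, "rz": 0, "gripper": 1},
    {"tx": 0, "ty": 0, "tz": 0, "rx": 0, "ry": 0, "rz": 0, "gripper": 1},
    {"tx": 0, "ty": 0, "tz": 0, "rx": 0, "ry": 0, "rz": 0, "gripper": 1},
  ],
)

```text
time_s: 5.1
ee_pos: [510.0, 180.2, 97.9]
ee_rot: [-180.0, -0.0, 158.5]
force: [-0.6, -2.5, 0.5]
gripper_width: 0.5
gripper_force: 1.0
```

Call:
send_rows(
  motion=[
    {"tx": 0, "ty": 0.002, "tz": 0, "rx": 0, "ry": 0, "rz": 0, "gripper": 1},
    {"tx": 0, "ty": 0, "tz": 0, "rx": 0, "ry": 0, "rz": 0, "gripper": 1},
    {"tx": 0, "ty": 0, "tz": 0, "rx": 0, "ry": 0, "rz": 0, "gripper": 1},
  ],
)

```text
time_s: 5.48
ee_pos: [510.0, 180.6, 97.8]
ee_rot: [-179.9, -0.0, 158.5]
force: [-1.5, -4.9, 1.7]
gripper_width: 0.6
gripper_force: 2.6
```

Contact is confirmed at 5 N, with the finger about 15.6 mm behind the peg. I'll start the arc for click 1.

Call:
send_rows(
  motion=[
    {"tx": 0.002, "ty": 0.005, "tz": 0, "rx": 0, "ry": 0, "rz": 0.133, "gripper": 1},
    {"tx": 0.002, "ty": 0.005, "tz": 0, "rx": 0, "ry": 0, "rz": 0.133, "gripper": 1},
    {"tx": 0.002, "ty": 0.005, "tz": 0, "rx": 0, "ry": 0, "rz": 0.133, "gripper": 1},
    {"tx": 0, "ty": 0, "tz": 0, "rx": 0, "ry": 0, "rz": 0, "gripper": 1},
    {"tx": 0, "ty": 0, "tz": 0, "rx": 0, "ry": 0, "rz": 0, "gripper": 1},
  ],
)

```text
time_s: 6.1
ee_pos: [511.3, 189.8, 98.0]
ee_rot: [180.0, 0.0, 146.6]
force: [-0.2, 0.3, -0.5]
gripper_width: 0.5
gripper_force: 0.0
```

```bash
cat > chk.py <<'E'
from h import *
import sys
st=env.state(); p=st["ee_pos"]; y=np.radians(st["ee_rot"][2]); r=p[:2]-[548.3,182.1]
print(p,st["ee_rot"],st["force"],"rad",r@[np.cos(y),np.sin(y)],"t",r@[np.sin(y),-np.cos(y)])
if len(sys.argv)>1:
    A=[cv2.resize(grab(n)[0][a:a+100,b:b+100],(400,400),interpolation=cv2.INTER_CUBIC) for n,a,b in(("top",222,205),("side",185,235))]
    cv2.imwrite(f"pics/{sys.argv[1]}.png",np.hstack(A)[:,:,::-1])
E
python3 chk.py c1
```

```text
[511.25452696 189.78464915  98.01136461] [1.79952365e+02 2.41590218e-03 1.46556765e+02] [-0.1727607   0.34674128 -0.50177013] rad 35.14702806199571 t -14.00383247369885
```

View pics/c1.png

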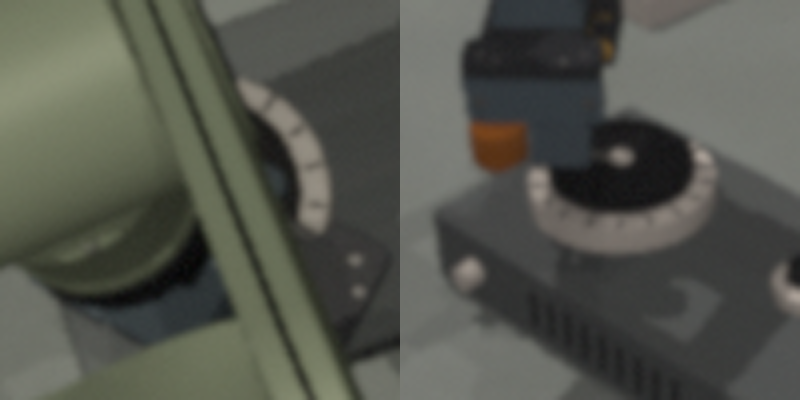

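The top view is blocked by the arm. In the side view, at right-half (600,155), the white line now runs to a peg hidden behind the finger. Force dropped to zero, which fits click 1 having snapped forward. Now click 2.

Call:
send_rows(
  motion=[
    {"tx": 0.0018, "ty": 0.005, "tz": 0, "rx": 0, "ry": 0, "rz": 0.133, "gripper": 1},
    {"tx": 0.0018, "ty": 0.005, "tz": 0, "rx": 0, "ry": 0, "rz": 0.133, "gripper": 1},
    {"tx": 0, "ty": 0, "tz": 0, "rx": 0, "ry": 0, "rz": 0, "gripper": 1},
    {"tx": 0, "ty": 0, "tz": 0, "rx": 0, "ry": 0, "rz": 0, "gripper": 1},
  ],
)

```text
time_s: 6.7
ee_pos: [511.7, 193.5, 97.8]
ee_rot: [-179.9, -0.0, 138.6]
force: [-1.4, -4.5, 1.7]
gripper_width: 0.2
gripper_force: 2.5
```

```bash
python3 chk.py
```

```text
[511.72858038 193.49561643  97.83223951] [-1.79859261e+02 -4.96987669e-03  1.38630882e+02] [-1.41002414 -4.49927923  1.67064905] rad 34.977106270362526 t -15.618285562040931
```

Call:
send_rows(
  motion=[
    {"tx": 0.0018, "ty": 0.005, "tz": 0, "rx": 0, "ry": 0, "rz": 0.133, "gripper": 1},
    {"tx": 0.0018, "ty": 0.005, "tz": 0, "rx": 0, "ry": 0, "rz": 0.133, "gripper": 1},
    {"tx": 0.0018, "ty": 0.005, "tz": 0, "rx": 0, "ry": 0, "rz": 0.133, "gripper": 1},
    {"tx": 0, "ty": 0, "tz": 0, "rx": 0, "ry": 0, "rz": 0, "gripper": 1},
    {"tx": 0, "ty": 0, "tz": 0, "rx": 0, "ry": 0, "rz": 0, "gripper": 1},
  ],
)

```text
time_s: 7.32
ee_pos: [516.1, 201.9, 98.0]
ee_rot: [180.0, -0.0, 126.6]
force: [-1.2, -0.0, 0.8]
gripper_width: 0.3
gripper_force: 0.0
```

```bash
python3 chk.py
```

```text
[516.05940336 201.89020571  97.97647718] [ 1.79964474e+02 -1.13984889e-02  1.26637115e+02] [-1.21480667 -0.01595528  0.8362793 ] rad 35.11968466027747 t -14.061154390317357
```

Click 1 was confirmed by contact at the expected angle (138.6°), and click 2 has now snapped. Clicks 3 and 4 follow the same way.

Call:
send_rows(
  motion=[
    {"tx": 0.0018, "ty": 0.005, "tz": 0, "rx": 0, "ry": 0, "rz": 0.133, "gripper": 1},
    {"tx": 0.0018, "ty": 0.005, "tz": 0, "rx": 0, "ry": 0, "rz": 0.133, "gripper": 1},
    {"tx": 0, "ty": 0, "tz": 0, "rx": 0, "ry": 0, "rz": 0, "gripper": 1},
    {"tx": 0, "ty": 0, "tz": 0, "rx": 0, "ry": 0, "rz": 0, "gripper": 1},
  ],
)

```text
time_s: 7.82
ee_pos: [517.5, 205.0, 97.8]
ee_rot: [-179.8, 0.0, 118.6]
force: [-4.0, -3.3, 3.4]
gripper_width: 0.3
gripper_force: 2.7
```

Call:
send_rows(
  motion=[
    {"tx": 0.0018, "ty": 0.005, "tz": 0, "rx": 0, "ry": 0, "rz": 0.133, "gripper": 1},
    {"tx": 0.0018, "ty": 0.005, "tz": 0, "rx": 0, "ry": 0, "rz": 0.133, "gripper": 1},
    {"tx": 0.0018, "ty": 0.005, "tz": 0, "rx": 0, "ry": 0, "rz": 0.133, "gripper": 1},
    {"tx": 0, "ty": 0, "tz": 0, "rx": 0, "ry": 0, "rz": 0, "gripper": 1},
    {"tx": 0, "ty": 0, "tz": 0, "rx": 0, "ry": 0, "rz": 0, "gripper": 1},
  ],
)

```text
time_s: 8.45
ee_pos: [524.8, 211.7, 98.0]
ee_rot: [180.0, -0.0, 106.7]
force: [-0.2, 0.7, 0.7]
gripper_width: 0.4
gripper_force: 0.0
```

```bash
python3 chk.py
```

```text
[524.80421484 211.73483292  97.95074947] [ 1.79976748e+02 -1.53185282e-02  1.06683038e+02] [-0.21911028  0.67003905  0.73319855] rad 35.13252767005005 t -13.999312187448252
```

Click 3 is done. Now click 4.

Call:
send_rows(
  motion=[
    {"tx": 0.0018, "ty": 0.005, "tz": 0, "rx": 0, "ry": 0, "rz": 0.133, "gripper": 1},
    {"tx": 0.0018, "ty": 0.005, "tz": 0, "rx": 0, "ry": 0, "rz": 0.133, "gripper": 1},
    {"tx": 0, "ty": 0, "tz": 0, "rx": 0, "ry": 0, "rz": 0, "gripper": 1},
    {"tx": 0, "ty": 0, "tz": 0, "rx": 0, "ry": 0, "rz": 0, "gripper": 1},
  ],
)

```text
time_s: 8.95
ee_pos: [526.9, 213.9, 97.7]
ee_rot: [-179.7, 0.0, 98.7]
force: [-5.1, -1.4, 3.8]
gripper_width: 0.6
gripper_force: 2.7
```

Call:
send_rows(
  motion=[
    {"tx": 0.0018, "ty": 0.005, "tz": 0, "rx": 0, "ry": 0, "rz": 0.133, "gripper": 1},
    {"tx": 0.0018, "ty": 0.005, "tz": 0, "rx": 0, "ry": 0, "rz": 0.133, "gripper": 1},
    {"tx": 0.0018, "ty": 0.005, "tz": 0, "rx": 0, "ry": 0, "rz": 0.133, "gripper": 1},
    {"tx": 0, "ty": 0, "tz": 0, "rx": 0, "ry": 0, "rz": 0, "gripper": 1},
    {"tx": 0, "ty": 0, "tz": 0, "rx": 0, "ry": 0, "rz": 0, "gripper": 1},
  ],
)

```text
time_s: 9.57
ee_pos: [536.3, 217.9, 97.9]
ee_rot: [180.0, -0.0, 86.7]
force: [0.6, 0.6, -0.6]
gripper_width: 0.7
gripper_force: 0.0
```

```bash
python3 chk.py
```

```text
[536.29902119 217.90255978  97.91626788] [ 1.79997800e+02 -6.26381794e-03  8.67321729e+01] [ 0.56683142  0.55323802 -0.59380261] rad 35.060247300016115 t -14.022333553147705
```

Call:
send_rows(
  motion=[
    {"tx": 0, "ty": -0.016, "tz": 0, "rx": 0, "ry": 0, "rz": 0, "gripper": 1},
    {"tx": 0, "ty": 0, "tz": -0.05, "rx": 0, "ry": 0, "rz": 0, "gripper": 1},
    {"tx": 0, "ty": 0, "tz": -0.06, "rx": 0, "ry": 0, "rz": 0, "gripper": 1},
    {"tx": -0.088, "ty": 0.0375, "tz": 0, "rx": 0, "ry": 0, "rz": 0, "gripper": 1},
    {"tx": -0.088, "ty": 0.0375, "tz": 0, "rx": 0, "ry": 0, "rz": 0, "gripper": 1},
    {"tx": -0.088, "ty": 0.0375, "tz": 0, "rx": 0, "ry": 0, "rz": 0, "gripper": 1},
    {"tx": -0.088, "ty": 0.0375, "tz": 0, "rx": 0, "ry": 0, "rz": 0, "gripper": 1},
    {"tx": 0, "ty": 0, "tz": 0, "rx": 0, "ry": 0, "rz": 0, "gripper": 1},
    {"tx": 0, "ty": 0, "tz": 0, "rx": 0, "ry": 0, "rz": 0, "gripper": 1},
    {"tx": 0, "ty": 0, "tz": 0, "rx": 0, "ry": 0, "rz": 0, "gripper": 1},
  ],
)

```text
time_s: 10.82
ee_pos: [592.4, 39.6, 153.0]
ee_rot: [-180.0, -0.0, 86.7]
force: [-0.4, 1.3, 0.7]
gripper_width: 0.7
gripper_force: 0.0
```

```bash
python3 chk.py c4
```

```text
[592.35925904  39.55274839 152.95130577] [-1.79975471e+02 -2.34635602e-02  8.67463048e+01] [-0.41019821  1.26804939  0.74663329] rad -139.81678803919965 t 52.07881556198984
```

View pics/c4.png

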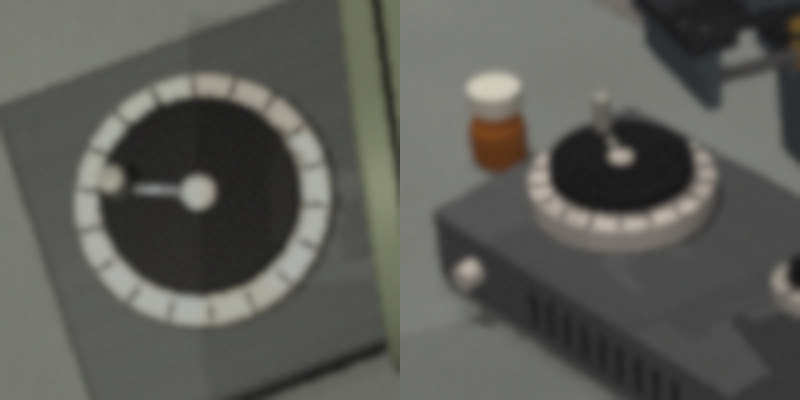

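In the top crop the white line has turned from about 163.6° to about 86°, close to 80° clockwise, so four clicks are set. The jar hasn't moved. Next I'll press the button.

Call:
send_rows(
  motion=[
    {"tx": 0, "ty": 0, "tz": 0.05, "rx": 0, "ry": 0, "rz": 0, "gripper": 1},
    {"tx": 0, "ty": 0, "tz": 0.05, "rx": 0, "ry": 0, "rz": 0, "gripper": 1},
    {"tx": 0, "ty": 0, "tz": 0.022, "rx": 0, "ry": 0, "rz": 0, "gripper": 1},
    {"tx": 0, "ty": 0, "tz": 0.01, "rx": 0, "ry": 0, "rz": 0, "gripper": 1},
    {"tx": 0, "ty": 0, "tz": 0, "rx": 0, "ry": 0, "rz": 0, "gripper": 1},
    {"tx": 0, "ty": 0, "tz": 0, "rx": 0, "ry": 0, "rz": 0, "gripper": 1},
  ],
)

```text
time_s: 11.68
ee_pos: [593.6, 38.4, 87.8]
ee_rot: [179.9, -0.0, 86.7]
force: [0.1, 0.9, 0.5]
gripper_width: 0.4
gripper_force: 0.0
```

Call:
send_rows(
  motion=[
    {"tx": 0, "ty": 0, "tz": 0.004, "rx": 0, "ry": 0, "rz": 0, "gripper": 1},
    {"tx": 0, "ty": 0, "tz": 0, "rx": 0, "ry": 0, "rz": 0, "gripper": 1},
    {"tx": 0, "ty": 0, "tz": 0, "rx": 0, "ry": 0, "rz": 0, "gripper": 1},
  ],
)

```text
time_s: 12.05
ee_pos: [593.0, 38.3, 85.1]
ee_rot: [180.0, -0.0, 86.7]
force: [-0.3, -0.3, 0.6]
gripper_width: 0.3
gripper_force: 0.0
```

Call:
send_rows(
  motion=[
    {"tx": 0, "ty": 0, "tz": 0.004, "rx": 0, "ry": 0, "rz": 0, "gripper": 1},
    {"tx": 0, "ty": 0, "tz": 0, "rx": 0, "ry": 0, "rz": 0, "gripper": 1},
    {"tx": 0, "ty": 0, "tz": 0, "rx": 0, "ry": 0, "rz": 0, "gripper": 1},
  ],
)

```text
time_s: 12.42
ee_pos: [592.9, 38.3, 82.9]
ee_rot: [-180.0, -0.0, 86.7]
force: [0.3, -0.0, 0.2]
gripper_width: 0.2
gripper_force: 0.0
```

Call:
send_rows(
  motion=[
    {"tx": 0, "ty": 0, "tz": 0.004, "rx": 0, "ry": 0, "rz": 0, "gripper": 1},
    {"tx": 0, "ty": 0, "tz": 0, "rx": 0, "ry": 0, "rz": 0, "gripper": 1},
    {"tx": 0, "ty": 0, "tz": 0, "rx": 0, "ry": 0, "rz": 0, "gripper": 1},
  ],
)

```text
time_s: 12.8
ee_pos: [593.2, 38.3, 81.2]
ee_rot: [180.0, -0.0, 86.7]
force: [-0.7, -0.5, 1.4]
gripper_width: 0.4
gripper_force: 1.0
```

Call:
send_rows(
  motion=[
    {"tx": 0, "ty": 0, "tz": 0.004, "rx": 0, "ry": 0, "rz": 0, "gripper": 1},
    {"tx": 0, "ty": 0, "tz": 0, "rx": 0, "ry": 0, "rz": 0, "gripper": 1},
    {"tx": 0, "ty": 0, "tz": 0, "rx": 0, "ry": 0, "rz": 0, "gripper": 1},
  ],
)

```text
time_s: 13.18
ee_pos: [593.2, 38.3, 79.1]
ee_rot: [180.0, -0.0, 86.7]
force: [-0.7, 1.1, 3.0]
gripper_width: 0.6
gripper_force: 1.6
```

Call:
send_rows(
  motion=[
    {"tx": 0, "ty": 0, "tz": 0.004, "rx": 0, "ry": 0, "rz": 0, "gripper": 1},
    {"tx": 0, "ty": 0, "tz": 0, "rx": 0, "ry": 0, "rz": 0, "gripper": 1},
    {"tx": 0, "ty": 0, "tz": 0, "rx": 0, "ry": 0, "rz": 0, "gripper": 1},
  ],
)

```text
time_s: 13.55
ee_pos: [593.2, 38.3, 77.1]
ee_rot: [180.0, -0.0, 86.7]
force: [0.1, -0.9, 4.2]
gripper_width: 0.5
gripper_force: 2.2
```

Call:
send_rows(
  motion=[
    {"tx": 0, "ty": 0, "tz": 0.004, "rx": 0, "ry": 0, "rz": 0, "gripper": 1},
    {"tx": 0, "ty": 0, "tz": 0, "rx": 0, "ry": 0, "rz": 0, "gripper": 1},
    {"tx": 0, "ty": 0, "tz": 0, "rx": 0, "ry": 0, "rz": 0, "gripper": 1},
  ],
)

```text
time_s: 13.92
ee_pos: [593.2, 38.3, 76.2]
ee_rot: [179.9, -0.0, 86.7]
force: [-2.2, -0.5, 10.7]
gripper_width: 0.5
gripper_force: 5.4
```

The force jumped to 10.7 N and the tip stalled at 76.2 mm, so the button is fully down. I'll lift straight up.

Call:
send_rows(
  motion=[
    {"tx": 0, "ty": 0, "tz": -0.03, "rx": 0, "ry": 0, "rz": 0, "gripper": 1},
    {"tx": 0, "ty": 0, "tz": -0.08, "rx": 0, "ry": 0, "rz": 0, "gripper": 1},
    {"tx": 0, "ty": 0, "tz": -0.08, "rx": 0, "ry": 0, "rz": 0, "gripper": 1},
    {"tx": 0, "ty": 0, "tz": 0, "rx": 0, "ry": 0, "rz": 0, "gripper": 1},
    {"tx": 0, "ty": 0, "tz": 0, "rx": 0, "ry": 0, "rz": 0, "gripper": 1},
    {"tx": 0, "ty": 0, "tz": 0, "rx": 0, "ry": 0, "rz": 0, "gripper": 1},
    {"tx": 0, "ty": 0, "tz": 0, "rx": 0, "ry": 0, "rz": 0, "gripper": 1},
  ],
)

```text
time_s: 14.8
ee_pos: [592.3, 38.3, 168.7]
ee_rot: [-179.9, 0.0, 86.7]
force: [-0.2, 0.3, 0.3]
gripper_width: 0.5
gripper_force: 0.0
```

Run:
```python
from h import *
print(env.state()["ee_pos"],env.state()["force"]); print(env.job_done())
```

```text
[592.33622036  38.28533162 168.71222653] [-0.20658564  0.26335695  0.30335014]
the job is handed in; nothing more can be done
None
```

I turned the dial four clicks clockwise, pressed the button fully down and let it go, kept the arm clear of the jar, tip box and screwdriver, and handed the job in at about 15 s; no verdict came back.

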